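# Slide a specimen under a test needle and clamp it

## Robot

A 6-joint arm with a two-finger parallel gripper is mounted at the origin on the work surface. World frame = base frame: x ahead of the robot, y to its left, z up, the work surface at z = 0. Lengths are in m, angles in degrees, forces in N, time in s.
With the tool pointing down it reaches from about 0.35 to 0.875 m from the base axis. Payload 4.2 kg.
Tool frame: the origin (TCP) lies at the very end of the fingers, on their centre line; the grasp point (between the pads) lies 19 mm behind it; z points along the fingers, y is the line along which they close (so a half turn about z gives the same grasp; the last joint's range is limited). The gripper opens to 87 mm and grips with 3 to 60 N. Pads are 19 mm wide; open, the fingers measure 117 mm over their backs; the gripper's body (75 mm by 190 mm) begins 51 mm behind the grasp point.
Start: joints at [88.671, 22.042, 0.453, 0, -68.411, -14.817], TCP at [0.174, 0.6, 0.223] pointing down, gripper open.
Joint ranges: [-179.83, 179.83], [-69.29, 118.12], [-61.27, 80.66], [-181.25, 117.63], [-171.15, -9.14], [-177.46, 177.46]. Speed limits (degrees/s): [159.86, 159.86, 180, 180, 180, 180].

## Interface

Orientations are given as a 3x3 rotation matrix whose columns are the frame's x, y, z axes.
In Python, from station import sense, cams, r gives the robot as it stands. The module is installed in compiled form; this text tells all that it offers.
- The arm moves only by the tool step_arm, never from a script. Its argument "targets" is text: rows parted by semicolons, each of 4 numbers parted by spaces: the shift along the tool's x, y, z in cm, then the turn about the tool's z in degrees. In form: x y z turn; .... A call has 1 to 12 rows; each row shifts and turns the commanded pose from where the row before left it, along the tool's axes as they then stand; what a row does not reach is not made up. A row lasts 1/12 s, in which the tool goes at most 41.7 mm and 7.16 degrees, less where a joint would pass 70% of its speed; a pose out of reach is approached as far as the arm can. A call with a gripper value outside its range is refused whole. "claw" is the finger opening in cm, from 0 to 8.7, set as the call begins (left out, the last holds). The fingers move at their own pace and stop on an object; the grip force is fixed at half the most. Time passes only in rows, so rows that do not move let the fingers close. It gives the time, the measured TCP pose, the force, the opening and the grip force at its end, in the units of the state.
- sense(): the state, without advancing time (a new reading comes with each control period).
- cams.capture(name): name is "scene" or "side" or "wrist"; returns a dict with "frame" (400x640x3 uint8, blue, green, red), "vertical_fov" (degrees; the focal length in pixels is half the picture's height over the tangent of half this angle, whatever the lens; pixels are square), "cx", "cy" (the principal point, pixels), "eye" and "rotation" of the camera in the world; the wrist camera has in their place "tool_from_camera" (4x4, takes a point from camera to tool coordinates, whose origin is the TCP and whose axes are the flange's). Camera axes: x right, y down, z forward; pixel columns grow to the right and rows downward; lengths in m; the calibration is good to about 2 mm. A picture is of the moment at which its call begins: read the wrist's pose just before it. There is no depth.
- r.finish_job(): hands the job in; it is judged then, once.
The state is a dict: "time_s": time; "joints": joint angles; "joint_velocities": joint speeds; "effort": joint torques, N m; "tcp_pos": TCP position; "ee_rot": TCP orientation; "wrist_force": force on the tool from outside, world axes, zero at the start; "moment": the same for the moment, N m; "gripper_width": opening from 0.0 (shut) to 1.0 (fully open); "gripper_force": force on a finger pad.
Only numpy, scipy, OpenCV 4.12 (cv2) and the standard library are available. Lean on these libraries where they do the work, as an engineer would, in place of code of your own. Each camera call takes 0.05 s, during which the arm holds its last target. There are 200 camera calls.

## Task

On the needle tester, slide the specimen sled (it has a yellow handle) across the stage, without lifting it, until the centre of the orange dot on the specimen sits straight under the needle tip. Then turn the red clamp knob clockwise to its stop so the sled is held there, and let go. Do not hit the needle, and leave the other things on the bench where they are.

Things in the scene. Friction and masses are not known exactly. Their poses are not given: they have to be found in the camera images.
- stand: Tester fixed to the bench; aluminium stage 14 mm thick (own x -170 to 150, y -150 to 215). Origin on the bench below the needle tip; own x away from the robot, y left. Column (28 mm thick) at x 115, y -105; white head (42 mm thick) over the origin from 130 mm up, 68 mm dial on its far side. Blue clamp arm, 30 mm wide, 50 to 66 mm up, from a post (24 mm thick) at x -25, y 197 to y 105.
- tip (a point): Point of the fixed steel needle, 34 mm above the bench (8 mm above the specimen's surface), pointing down.
- needle: The fixed needle and chuck, 98 mm long, up to 22 mm thick; origin at its point.
- sled: Loose dark blue sled, about 0.5 kg, flat on the stage: plate 8 mm thick (own x -85 to 40, y -50 to 150) with a tongue towards the robot (x to -161, y -5 to 65) carrying the handle. Cream specimen slab 85 x 75 x 4 mm fixed on it. Origin on the underside straight below the orange dot; own x points away from the handle, z up. Slides while the clamp is open, and passes under the raised pad.
- mark (a point): Centre of the orange dot (14 mm across) on the specimen, 12 mm above the sled's underside.
- handle (a point): Centre of the upper part of the sled's upright yellow handle: a block 50 mm long (sled x), 20 mm thick (sled y), standing from 8 to 50 mm above the sled's underside. This point lies 32 mm above the underside, at sled x -130, y 30.
- knob (a joint): Clamp knob angle, rad: starts open, 0 to 0.3, and grows to its stop at 1.4 turned clockwise seen from above. Stays where left (friction 0.15 N m). Turning lowers the rubber pad 6 mm a radian; it meets the sled near 1.0, and at the stop a spring presses it with about 12 N.
- knob_grip (a point): On the knob's vertical axis at the height to grip, 94 mm above the bench. The knob is a red bar 60 mm long, 16 mm thick, 78 to 108 mm above the bench, which points along the stand's x when the joint reads 0 and turns with it. It stands at stand x -25, y 120, on the blue arm (top 66 mm above the bench).
- pad: Round rubber clamp pad, 24 mm across, below the knob; origin at the centre of its underside. Raised it clears the sled by 4 to 6 mm.
- flask_a: Glass flask, 72 mm wide, 128 mm tall, orange band, white stopper; leave alone. Origin under it.
- flask_b: Glass flask like the other; leave alone. Origin under it.
- reagent: Amber bottle with red cap, 64 mm wide, 130 mm tall; leave alone. Origin under it.
- vial: Green glass jar with black cap, 34 mm wide, 55 mm tall, standing on the stage behind the needle; leave alone. Origin under it.
- red_book: Red lab book 170 x 130 x 20 mm; leave alone. Origin under its centre.
- green_book: Green lab book 200 x 150 x 22 mm; leave alone. Origin under its centre.
- pen: Black marker pen 130 mm long, 13 mm thick, lying on the red book; leave alone. Origin under its centre.
- dish: Small white ceramic dish, 60 mm wide, 25 mm tall, on the bench just left of the stage; leave alone. Origin under it.

How it is judged (in metres and radians):
On the way, in this order (a step that is already met when the one before it is completed fails the run):
1. the centre of the orange dot is under the needle tip (within 6 mm sideways), sled flat on the stage, the clamp still open (horizontal distance between mark and tip below 0.006 m and height (world z) of sled below 0.018 m and value of joint knob below 0.8 rad), for 0.2 s.
2. the clamp knob is turned to its stop and the pad presses on the sled (value of joint knob above 1.2 rad and contact force between pad and sled above 2 N), for 0.2 s.
At the end, for the whole second after the job is handed in: The centre of the orange dot lies within 6 mm (sideways) of straight under the needle tip, the sled flat on the stage and at rest, the knob within 0.2 rad of its stop (1.4) and the pad pressing on the sled with more than 2 N (all of step 2 and horizontal distance between mark and tip below 0.006 m and height (world z) of sled below 0.018 m and angle between sled's own z axis and vertical below 0.05 rad and linear speed of sled below 0.02 m/s); the robot touches nothing.
It fails at once if the sled is lifted more than 12 mm off the stage (height (world z) of sled above 0.026 m).
It fails at once if the needle is hit with more than 3 N (contact force between needle and anything else above 3 N).
It fails at once if another thing is moved more than 30 mm (distance of any of flask_a, flask_b, reagent, vial, red_book, green_book, pen, dish from where it was at the start of the episode above 0.03 m).
It also fails if it takes over 48 s, if anything falls off the work surface, if the arm or the gripper's body presses on something with over 40 N, if the wrist force passes 120 N, or if a joint passes its speed limit or range.

## Working session

There is one attempt and no reset: what is moved stays moved. The work goes in short steps, Python scripts to look and compute and a tool call to move; the robot and the scene stay as the last step left them, time stands still between calls to the robot, and variables do not carry over. Pictures are saved under pics/ and viewed, at most 10 in all, crops included, and the job is handed in when it is done.

Besides the shell and the picture viewer there is one more tool, called after "Emit:" by a JSON object that holds its "api" and its "payload". step_arm: Moves the arm, as the interface text tells. Its arguments: {"type":"object","properties":{"targets":{"type":"string"},"claw":{"type":"number"}},"required":["targets"]}

```bash
mkdir -p pics
cat > h.py <<'E'
import numpy as np, cv2
from station import sense, cams, r
def grab(n,fn=None):
    s=sense(); c=cams.capture(n)
    if fn: cv2.imwrite('pics/'+fn,c['frame'])
    h=c['frame'].shape[0]; c['f']=h/2/np.tan(np.radians(c['vertical_fov'])/2)
    if n=='wrist':
        T=np.eye(4);T[:3,:3]=np.array(s['ee_rot']);T[:3,3]=s['tcp_pos']
        M=T@np.array(c['tool_from_camera']); c['eye']=M[:3,3]; c['rotation']=M[:3,:3]
    c['eye']=np.array(c['eye']);c['rotation']=np.array(c['rotation'])
    return c
def ray(c,u,v):
    d=c['rotation']@np.array([(u-c['cx'])/c['f'],(v-c['cy'])/c['f'],1]); return d/np.linalg.norm(d)
def onz(c,u,v,z):
    d=ray(c,u,v); return c['eye']+d*(z-c['eye'][2])/d[2]
def tri(c1,p1,c2,p2):
    A=[];b=[]
    for c,p in((c1,p1),(c2,p2)):
        d=ray(c,*p);P=np.eye(3)-np.outer(d,d);A.append(P);b.append(P@c['eye'])
    x=np.linalg.lstsq(np.vstack(A),np.hstack(b),rcond=None)[0]
    return x,[np.linalg.norm(P@x-q) for P,q in zip(A,b)]
def proj(c,X):
    q=c['rotation'].T@(np.array(X)-c['eye']); return q[:2]/q[2]*c['f']+[c['cx'],c['cy']]
E
python3 - <<'E'
from h import *
for n in('scene','side','wrist'):
    c=grab(n,n+'0.png'); print(n,c['eye'].round(3),c['rotation'].round(3).tolist(),c['f'],c['cx'],c['cy'])
s=sense();print(np.array(s['ee_rot']).round(3).tolist(),s['time_s'])
E
```

```text
scene [1.097 0.752 0.76 ] [[-0.826, 0.328, -0.459], [0.563, 0.5, -0.657], [0.014, -0.801, -0.598]] 366.9328141099828 316.89163170365765 204.36149041854483
side [ 0.338 -0.778  0.724] [[0.964, -0.163, 0.212], [-0.267, -0.602, 0.753], [0.005, -0.782, -0.623]] 367.1832194522244 320.6694339663496 199.00910338634054
wrist [0.251 0.578 0.384] [[-0.277, -0.919, -0.282], [-0.961, 0.266, 0.079], [0.002, 0.293, -0.956]] 309.20602239328764 321.46807074128765 196.95019252002112
[[0.961, -0.278, -0.0], [-0.278, -0.961, -0.002], [0.0, 0.002, -1.0]] 0.15
```

View pics/scene0.png

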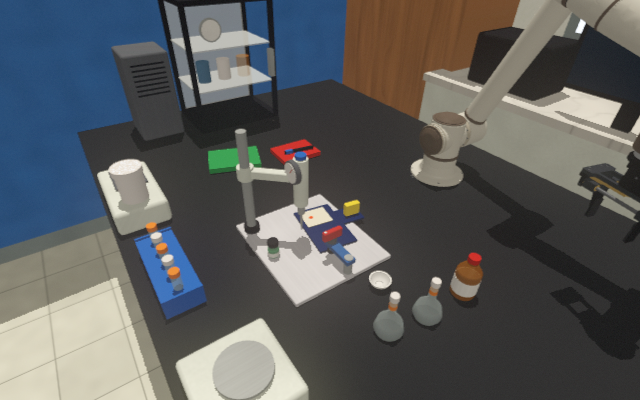

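View pics/side0.png

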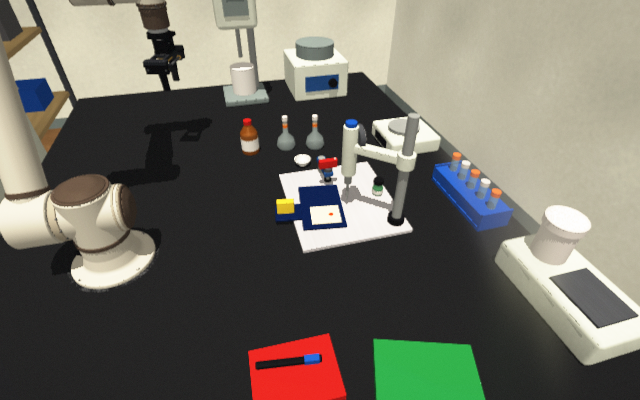

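The scene view shows the stage (corners about (238,230), (320,198), (386,252), (300,292)). The yellow handle is near (351,208), the red knob (332,234), and the orange dot (311,217). In the side view the dot is near (331,213), the handle (285,207) and the knob (327,164).

Run:
```python
from h import *
S={}
for n,box in(('scene',(225,185,400,300)),('side',(265,150,420,255))):
    c=grab(n); S[n]=c; im=c['frame']; x0,y0,x1,y1=box
    hsv=cv2.cvtColor(im,cv2.COLOR_BGR2HSV)
    roi=np.zeros(im.shape[:2],np.uint8); roi[y0:y1,x0:x1]=255
    for nm,lo,hi in(('yellow',(22,150,100),(34,255,255)),('red',(0,170,80),(6,255,255)),('orange',(7,130,120),(20,255,255)),('stage',(0,0,120),(180,40,255)),('cream',(15,25,150),(35,110,255)),('blue',(100,60,60),(118,255,255)),('dkblue',(105,120,20),(130,255,110))):
        m=cv2.inRange(hsv,lo,hi)&roi
        cs=cv2.findContours(m,0,2)[0]
        if not cs: continue
        k=max(cs,key=cv2.contourArea); M=cv2.moments(m*(cv2.drawContours(np.zeros_like(m),[k],-1,1,-1)),True)
        if M['m00']<1: continue
        print(n,nm,M['m00'],round(M['m10']/M['m00'],1),round(M['m01']/M['m00'],1),cv2.boundingRect(k))
        if nm in('stage','cream','dkblue','yellow'):
            q=cv2.approxPolyDP(cv2.convexHull(k),3,True)[:,0]
            z={'stage':.014,'cream':.026,'dkblue':.022,'yellow':.064}[nm]
            print([(tuple(map(int,p)),onz(c,*p,z)[:2].round(3).tolist()) for p in q])
        if nm=='orange': print('dot',onz(c,M['m10']/M['m00'],M['m01']/M['m00'],.026))
    crop=im[y0:y1,x0:x1]; S[n+'c']=cv2.resize(crop,(390,int(390*crop.shape[0]/crop.shape[1])),interpolation=cv2.INTER_CUBIC)
a,b=S['scenec'],S['sidec'];H=max(a.shape[0],b.shape[0]);o=np.zeros((H,780,3),np.uint8);o[:a.shape[0],:390]=a;o[:b.shape[0],390:]=b
cv2.imwrite('pics/crop.png',o)
```

```text
scene yellow 199.0 351.1 207.2 (344, 200, 16, 16)
[((357, 200), [0.441, 0.039]), ((357, 212), [0.481, 0.088]), ((346, 215), [0.519, 0.081]), ((344, 203), [0.486, 0.029])]
scene red 45.0 334.2 229.3 (328, 226, 14, 8)
scene orange 7.0 310.4 216.9 (309, 216, 4, 3)
dot [ 0.58875694 -0.01064992  0.026     ]
scene stage 7387.0 308.6 248.4 (236, 185, 155, 115)
[((307, 185), [0.488, -0.185]), ((390, 255), [0.486, 0.249]), ((313, 298), [0.756, 0.254]), ((291, 299), [0.804, 0.226]), ((236, 225), [0.799, -0.117]), ((294, 185), [0.528, -0.211])]
scene cream 368.0 315.9 216.9 (302, 208, 31, 19)
[((332, 219), [0.537, 0.036]), ((308, 226), [0.62, 0.023]), ((302, 215), [0.606, -0.033]), ((323, 208), [0.528, -0.027])]
scene blue 1106.0 334.0 233.3 (303, 205, 61, 61)
scene dkblue 8.0 359.2 215.0 (357, 213, 5, 4)
[((361, 215), [0.443, 0.067]), ((357, 216), [0.458, 0.064])]
side yellow 252.0 284.5 205.7 (276, 198, 18, 16)
[((276, 199), [0.439, 0.053]), ((292, 199), [0.483, 0.041]), ((293, 212), [0.474, -0.017]), ((277, 213), [0.43, -0.009])]
side red 166.0 327.7 162.9 (318, 158, 20, 11)
side orange 8.0 330.5 213.5 (329, 213, 4, 2)
dot [ 0.58524988 -0.00772376  0.026     ]
side stage 6525.0 351.8 199.5 (279, 150, 141, 103)
[((419, 150), [1.013, 0.267]), ((410, 232), [0.781, -0.128]), ((303, 252), [0.475, -0.124]), ((279, 174), [0.48, 0.247]), ((342, 150), [0.735, 0.341])]
side cream 853.0 373.9 160.7 (341, 150, 79, 27)
[((419, 150), [1.002, 0.249]), ((413, 168), [0.926, 0.146]), ((408, 171), [0.901, 0.134]), ((351, 176), [0.705, 0.157]), ((341, 172), [0.681, 0.187]), ((343, 150), [0.732, 0.321])]
side blue 1443.0 314.2 205.8 (275, 185, 72, 45)
side dkblue 1409.0 313.4 206.0 (275, 185, 72, 45)
[((346, 226), [0.613, -0.066]), ((304, 229), [0.497, -0.047]), ((276, 222), [0.427, 0.002]), ((275, 205), [0.437, 0.078]), ((301, 187), [0.533, 0.146]), ((335, 185), [0.641, 0.127])]
```

View pics/crop.png

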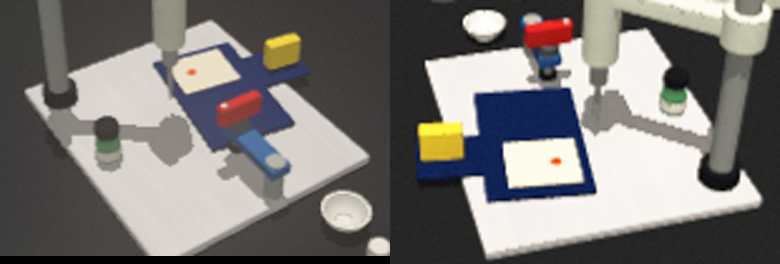

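The crop shows the sled turned about -10°, the needle tip near side (347.7,198.5) and scene (301.7,229), and the knob bar roughly along x. I'll bring the arm near, with the camera on the robot's side looking forwards.

Emit:
{"api": "step_arm", "payload": {"targets": "2.8 3 0 0;2.8 3 0 0;2.8 3 0 0;2.8 3 0 0;2.8 3 0 0;2.8 3 0 0;2.8 3 0 0;2.8 3 0 0;2.8 3 0 0;2.8 3 0 0;2.8 3 0 0;2.8 3 0 0"}}

```text
time_s: 1.25
tcp_pos: [0.3967, 0.1592, 0.2229]
ee_rot: [[0.961, -0.277, 0.001], [-0.277, -0.961, 0.001], [0.0, -0.001, -1.0]]
wrist_force: [1.8, 1.1, 0.1]
gripper_width: 0.998
gripper_force: 0.0
```

Emit:
{"api": "step_arm", "payload": {"targets": "2.7 3 0 0;2.7 3 0 0;2.7 3 0 0;0 0 0 7;0 0 0 7;0 0 0 7;0 0 0 7;0 0 0 7;0 0 0 7;0 0 0 7;0 0 0 7;0 0 0 7"}}

```text
time_s: 2.25
tcp_pos: [0.449, 0.0521, 0.2225]
ee_rot: [[0.182, -0.983, -0.0], [-0.983, -0.182, 0.0], [-0.0, 0.0, -1.0]]
wrist_force: [-0.8, 0.1, 0.4]
gripper_width: 0.999
gripper_force: 0.0
```

Emit:
{"api": "step_arm", "payload": {"targets": "0 0 0 7;0 0 0 7;0 0 0 7;0 0 0 7;0 0 0 7;0 0 0 7;0 0 0 7;0 0 0 7;0 0 0 7;0 0 0 7;0 0 0 7;0 0 0 7"}}

```text
time_s: 3.25
tcp_pos: [0.4491, 0.0521, 0.2225]
ee_rot: [[-0.959, -0.284, -0.0], [-0.284, 0.959, 0.0], [0.0, 0.0, -1.0]]
wrist_force: [-0.1, 0.2, -0.1]
gripper_width: 0.996
gripper_force: 0.0
```

Emit:
{"api": "step_arm", "payload": {"targets": "0 0 0 7;0 0 0 7;0 0 0 7;0 0 0 6;0 0 0 0;0 0 0 0"}}

```text
time_s: 3.75
tcp_pos: [0.4491, 0.0521, 0.2226]
ee_rot: [[-0.985, 0.173, 0.0], [0.173, 0.985, 0.0], [-0.0, 0.0, -1.0]]
wrist_force: [-0.1, -0.3, -0.4]
gripper_width: 0.998
gripper_force: 0.0
```

Run:
```python
from h import *
c=grab('wrist','w1.png'); s=sense(); print(s['tcp_pos'],np.array(s['ee_rot']).round(3).tolist(),c['eye'].round(3),s['joints'],s['time_s'])
for X in((.647,.024,.034),(.587,-.009,.026),(.464,.043,.064),(.622,.144,.108)): print(proj(c,X).round(0))
```

```text
[0.44912628 0.05208942 0.22256294] [[-0.985, 0.174, -0.0], [0.174, 0.985, 0.0], [0.0, 0.0, -1.0]] [0.369 0.066 0.385] [ 2.73125210e+01  4.93690383e+00 -2.25036799e+01 -7.48028496e-04
 -6.25592816e+01 -1.27311711e+02] 3.8
[326. 320.]
[294. 282.]
[316. 196.]
[433. 331.]
```

View pics/w1.png

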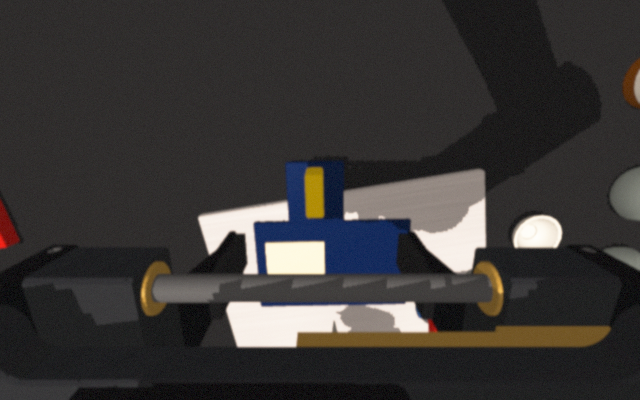

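The wrist view shows the handle at about (315,193), where I predicted it, with the sled's edges parallel to the image. The tool is therefore already at the sled's yaw. The gripper hides the dot. I'll grasp the handle.

Emit:
{"api": "step_arm", "payload": {"targets": "-1.5 -0.9 3 0;0 0 3.5 0;0 0 3.5 0;0 0 3.5 0;0 0 2.7 0;0 0 2 0;0 0 1 0;0 0 0 0"}}

```text
time_s: 4.47
tcp_pos: [0.4607, 0.0399, 0.0282]
ee_rot: [[-0.985, 0.175, -0.005], [0.175, 0.985, -0.002], [0.005, -0.003, -1.0]]
wrist_force: [0.2, 0.6, -0.5]
gripper_width: 1.001
gripper_force: 0.0
```

Emit:
{"api": "step_arm", "payload": {"targets": "0 0 0 0;0 0 0 0;0 0 0 0;0 0 0 0;0 0 0 0;0 0 0 0;0 0 0 0;0 0 0 0", "claw": 1}}

```text
time_s: 5.13
tcp_pos: [0.4624, 0.0407, 0.0307]
ee_rot: [[-0.984, 0.176, 0.0], [0.176, 0.984, 0.0], [-0.0, 0.0, -1.0]]
wrist_force: [-0.2, 0.1, 0.1]
gripper_width: 0.479
gripper_force: 0.0
```

```bash
cat > m.py <<'E'
from h import *
import sys
def show(tag):
    o=[]
    for n,(u,v) in(('scene',(305,220)),('side',(340,200))):
        c=grab(n); k=c['frame'][v-24:v+24,u-32:u+32]; o.append(cv2.resize(k,None,fx=12,fy=12,interpolation=cv2.INTER_CUBIC)[:, :768]); 
        hsv=cv2.cvtColor(k,cv2.COLOR_BGR2HSV).astype(float)
        b,g,rr=[k[...,i].astype(float) for i in range(3)]
        w=np.clip((rr-b)-70,0,None)*((rr-g)>35); w=w*(cv2.boxFilter((w>0).astype(np.uint8),-1,(5,5),normalize=False)>2)
        Y,X=np.mgrid[:48,:64]
        if w.sum()>0:
            p=((w*X).sum()/w.sum()+u-32,(w*Y).sum()/w.sum()+v-24); print(n,'dot',np.round(p,2),(w>0).sum(),onz(c,*p,.026).round(4))
    o=[cv2.resize(i,(400,300)) for i in o]
    cv2.imwrite('pics/%s.png'%tag,np.hstack(o))
if __name__=='__main__':
    show(sys.argv[1])
E
python3 m.py z1
```

```text
scene dot [327.53 229.55] 159 [0.5793 0.07   0.026 ]
side dot [330.59 213.66] 10 [ 0.5853 -0.0085  0.026 ]
```

View pics/z1.png

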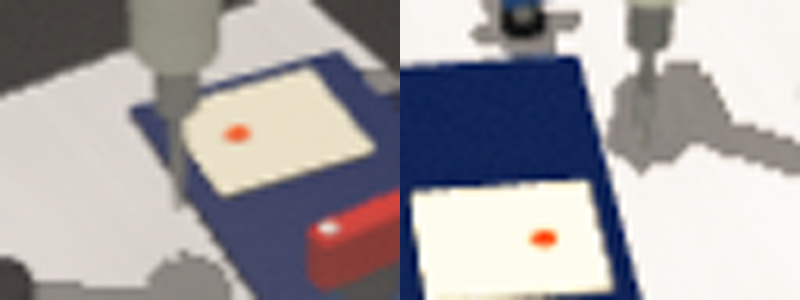

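In the zoomed crop, the scene view puts the tip at about (301.4,228.9) and the dot at (310.5,216.9). In the side view the tip is at about (346.5,198.8) and the dot at (330.6,213.7).

Run:
```python
from h import *
a,b=grab('scene'),grab('side')
print(tri(a,(301.4,228.9),b,(346.5,198.8)),onz(a,301.4,228.9,.034),onz(b,346.5,198.8,.034))
print(tri(a,(310.5,216.9),b,(330.6,213.7)),onz(a,310.5,216.9,.026))
print(tri(a,(334,227),b,(327.5,162)))
# knob top red region
for c,n,(x0,y0,x1,y1) in((a,'scene',(318,215,350,248)),(b,'side',(312,150,345,175))):
    k=c['frame'][y0:y1,x0:x1].astype(int); m=((k[...,2]-k[...,1]>50)&(k[...,2]-k[...,0]>40)).astype(np.uint8)
    cs=max(cv2.findContours(m,0,2)[0],key=cv2.contourArea); h=cv2.convexHull(cs)
    q=cv2.approxPolyDP(h,1,True)[:,0]+[x0,y0]; mm=cv2.moments(m,True)
    print(n,m.sum(),mm['m10']/mm['m00']+x0,mm['m01']/mm['m00']+y0,[(p.tolist(),onz(c,*p,.108)[:2].round(3).tolist(),onz(c,*p,.078)[:2].round(3).tolist()) for p in q])
print(sense()['gripper_width'],sense()['gripper_force'])
```

```text
(array([0.64902226, 0.03326741, 0.03550253]), [np.float64(0.001349018253660028), np.float64(0.0013490182536600647)]) [0.64939536 0.03133959 0.034     ] [0.64856444 0.03581358 0.034     ]
(array([ 0.58682365, -0.00982661,  0.02602108]), [np.float64(0.001878275375952084), np.float64(0.0018782753759526336)]) [ 0.58868695 -0.01034202  0.026     ]
(array([0.61647033, 0.1436868 , 0.10477671]), [np.float64(0.0027400166565666015), np.float64(0.002740016656567074)])
scene 209 331.7081339712919 233.2822966507177 [([342, 228], [0.6, 0.163], [0.577, 0.136]), ([340, 235], [0.622, 0.183], [0.6, 0.156]), ([326, 241], [0.667, 0.181], [0.647, 0.155]), ([322, 239], [0.672, 0.169], [0.652, 0.142]), ([322, 233], [0.658, 0.15], [0.638, 0.122]), ([326, 230], [0.642, 0.145], [0.621, 0.117]), ([336, 226], [0.609, 0.147], [0.586, 0.119]), ([340, 226], [0.6, 0.153], [0.577, 0.125])]
side 194 327.42783505154637 162.77319587628867 [([337, 158], [0.652, 0.151], [0.668, 0.196]), ([336, 166], [0.636, 0.109], [0.65, 0.152]), ([320, 169], [0.585, 0.106], [0.597, 0.149]), ([318, 166], [0.583, 0.123], [0.595, 0.167]), ([319, 159], [0.596, 0.16], [0.609, 0.206]), ([332, 157], [0.639, 0.161], [0.654, 0.207])]
0.29346322299146554 0.0
```

Emit:
{"api": "step_arm", "payload": {"targets": "0 0 0 0;0 0 0 0;0 0 0 0;0 0 0 0"}}

```text
time_s: 5.67
tcp_pos: [0.4625, 0.0408, 0.0305]
ee_rot: [[-0.984, 0.176, 0.0], [0.176, 0.984, 0.0], [-0.0, 0.0, -1.0]]
wrist_force: [0.3, 1.7, 0.2]
gripper_width: 0.228
gripper_force: 29.8
```

Emit:
{"api": "step_arm", "payload": {"targets": "0 0 0 -2;0 0 0 -3;0 0 0 -3;0 0 0 -2;-0.5 0.2 0 0;-0.9 0.3 0 0;-1 0.4 0 0;-1 0.4 0 0;-1 0.4 0 0;-0.7 0.3 0 0;-0.4 0.1 0 0;0 0 0 0"}}

```text
time_s: 6.67
tcp_pos: [0.5133, 0.0594, 0.0302]
ee_rot: [[-1.0, 0.005, -0.011], [0.005, 1.0, -0.004], [0.011, -0.004, -1.0]]
wrist_force: [-7.6, -2.9, 9.3]
gripper_width: 0.229
gripper_force: 29.9
```

```bash
python3 m.py z2; python3 -c "
from h import *
s=sense();print(s['tcp_pos'],np.array(s['ee_rot'])[:,0],s['wrist_force'])"
```

```text
scene dot [326.36 231.5 ] 161 [0.5875 0.0754 0.026 ]
side dot [344.85 202.41] 10 [0.6417 0.0299 0.026 ]
[0.51328031 0.05937068 0.03023193] [-0.9999432   0.00452541  0.00964923] [-6.93534927 -2.47077763  8.27711316]
```

View pics/z2.png

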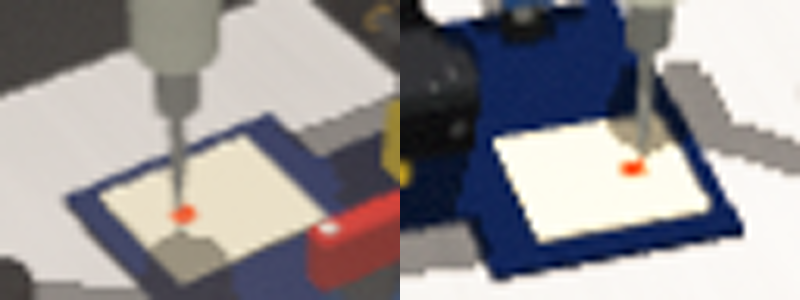

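The tip now shows against the cream slab: side (346.3,200.4) with the dot at (344.9,202.4), scene about (301.1,228.7) with the dot at (302,229.8).

Run:
```python
from h import *
a,b=grab('scene'),grab('side')
print('tip',onz(a,301.1,228.7,.034),onz(b,346.3,200.4,.034),tri(a,(301.1,228.7),b,(346.3,200.4)))
print('dot',onz(a,302,229.8,.026),onz(b,344.85,202.4,.026),tri(a,(302,229.8),b,(344.85,202.4)))
```

```text
tip [0.64965685 0.03005284 0.034     ] [0.64551241 0.02864683 0.034     ] (array([0.64738143, 0.02927163, 0.03271341]), [np.float64(0.0015410983187265533), np.float64(0.00154109831872748)])
dot [0.64519493 0.02796926 0.026     ] [0.64176471 0.02999828 0.026     ] (array([0.64336901, 0.02872378, 0.02612442]), [np.float64(0.0019726386014103335), np.float64(0.0019726386014089904)])
```

Emit:
{"api": "step_arm", "payload": {"targets": "-0.2 0 0 0;-0.2 0 0 0;0 0 0 0;0 0 0 0;0 0 0 0"}}

```text
time_s: 7.28
tcp_pos: [0.5169, 0.0596, 0.0302]
ee_rot: [[-1.0, 0.004, -0.01], [0.004, 1.0, -0.004], [0.01, -0.004, -1.0]]
wrist_force: [-8.6, -0.8, 9.3]
gripper_width: 0.228
gripper_force: 30.0
```

```bash
python3 m.py z3; python3 -c "
from h import *
s=sense();print(s['tcp_pos'],s['wrist_force'])"
```

```text
scene dot [326.11 231.55] 162 [0.5883 0.0752 0.026 ]
side dot [345.95 202.13] 12 [0.6454 0.0304 0.026 ]
[0.51691423 0.05957493 0.03021739] [-7.46091102 -1.03286406  8.9436547 ]
```

View pics/z3.png

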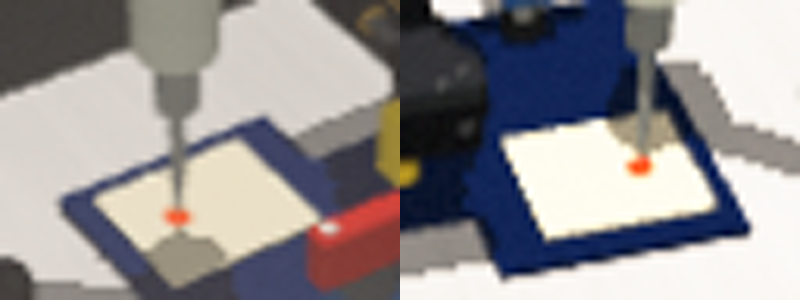

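The dot now sits under the tip in both views, within about 2 mm. I'll relieve the tension, release and check.

Emit:
{"api": "step_arm", "payload": {"targets": "0.2 0 -0.1 0;0.1 0 0 0;0 0 0 0"}}

```text
time_s: 7.63
tcp_pos: [0.5174, 0.0612, 0.0307]
ee_rot: [[-1.0, 0.003, -0.002], [0.003, 1.0, -0.001], [0.002, -0.001, -1.0]]
wrist_force: [0.5, 0.3, -4.2]
gripper_width: 0.224
gripper_force: 30.0
```

Emit:
{"api": "step_arm", "payload": {"targets": "0 0 0 0;0 0 0 0;0 0 0 0;0 0 0 0;0 0 0 0;0 0 -1 0;0 0 -2 0;0 0 -3 0;0 0 -4 0;0 0 -4 0;0 0 0 0", "claw": 6}}

```text
time_s: 8.55
tcp_pos: [0.5236, 0.0627, 0.1812]
ee_rot: [[-1.0, 0.0, 0.018], [0.0, 1.0, 0.004], [-0.018, 0.004, -1.0]]
wrist_force: [1.4, 0.5, 0.5]
gripper_width: 0.686
gripper_force: 0.0
```

```bash
python3 m.py z4; python3 -c "
from h import *
s=sense();print(s['tcp_pos'],s['wrist_force'],s['joints'],s['gripper_width'])"
```

```text
scene dot [325.68 231.54] 162 [0.5894 0.0744 0.026 ]
side dot [345.99 201.82] 13 [0.646  0.0318 0.026 ]
[0.51941666 0.061949   0.17437893] [-0.31927807 -0.87168571 -0.40306654] [ 2.45861418e+01  1.44177997e+01 -1.81189835e+01 -5.24500647e-03
 -5.71163592e+01 -1.14733783e+02] 0.6875649515421608
```

Run:
```python
from h import *
P={}
for n,(x0,y0,x1,y1) in(('scene',(290,220,316,240)),('side',(335,195,355,210))):
    c=grab(n); k=c['frame'][y0:y1,x0:x1].astype(float); d=k[...,2]-k[...,1]; w=np.clip(d-40,0,None)
    Y,X=np.mgrid[y0:y1,x0:x1]; p=((w*X).sum()/w.sum(),(w*Y).sum()/w.sum()); P[n]=(c,p); print(n,p,(w>0).sum(),onz(c,*p,.026))
a,b=P['scene'],P['side']; print(tri(*a,*b))
```

```text
scene (np.float64(301.1280323450135), np.float64(230.6064690026954)) 15 [0.64943115 0.02968333 0.026     ]
side (np.float64(346.0101265822785), np.float64(201.77721518987343)) 12 [0.6460991  0.03191865 0.026     ]
(array([0.64766569, 0.03054083, 0.02621921]), [np.float64(0.0019748797024426758), np.float64(0.001974879702442775)])
```

Emit:
{"api": "step_arm", "payload": {"targets": "0 0 0 6;0 0 0 6;0 0 0 6;0 0 0 6;0 0 0 6;1.5 2.5 0 0;1.5 2.5 0 0;1.4 2.6 0 0;-3 1.8 0 0;-3 1.8 0 0;-3.1 1.7 0 0;0 0 0 0"}}

```text
time_s: 9.75
tcp_pos: [0.6279, 0.1494, 0.1678]
ee_rot: [[-0.864, 0.503, -0.002], [0.503, 0.864, -0.002], [0.0, -0.003, -1.0]]
wrist_force: [0.7, 0.3, 0.2]
gripper_width: 0.689
gripper_force: 0.0
```

Run:
```python
from h import *
c=grab('wrist','w2.png')
s=sense();R=np.array(s['ee_rot']);print(s['tcp_pos'],R[:,0],s['joints'][5],s['wrist_force'],R.T@(np.array([.6235,.1495,.077])-s['tcp_pos']))
print(proj(c,(.6235,.1495,.108)))
```

```text
[0.62501423 0.14901566 0.16768256] [-0.863949    0.50357151  0.00280471] -148.04334273241122 [-0.63062584 -0.05857438  0.25391678] [1.29777318e-03 5.21198934e-05 9.06871986e-02]
[319.31709814 208.42466764]
```

View pics/w2.png

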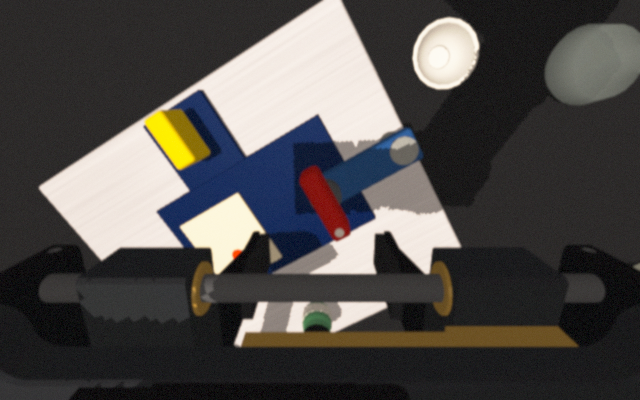

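The red bar spans about (312,170) to (342,238), a few pixels right of my prediction. I'll measure it.

Run:
```python
from h import *
c=grab('wrist'); s=sense(); R=np.array(s['ee_rot'])
k=c['frame'].astype(int); m=((k[...,2]-k[...,1]>50)&(k[...,2]-k[...,0]>50)).astype(np.uint8); m[:150]=0;m[260:]=0;m[:,:280]=0;m[:,370:]=0
cs=max(cv2.findContours(m,0,2)[0],key=cv2.contourArea); r_=cv2.minAreaRect(cs); print(r_)
box=cv2.boxPoints(r_)
for z in(.108,.078): print(z,onz(c,*r_[0],z),[onz(c,*p,z)[:2].round(4).tolist() for p in box])
print(s['tcp_pos'])
```

```text
((327.1000061035156, 206.3000030517578), (78.0178451538086, 23.938703536987305), 60.2551155090332)
0.108 [0.62187358 0.15510468 0.108     ] [[0.5921, 0.1469], [0.5921, 0.1647], [0.6533, 0.1637], [0.6541, 0.1447]]
0.078 [0.63079882 0.15040958 0.078     ] [[0.597, 0.1411], [0.597, 0.1613], [0.6665, 0.1602], [0.6674, 0.1387]]
[0.62341889 0.14881475 0.16822262]
```

Emit:
{"api": "step_arm", "payload": {"targets": "0.3 0.3 1 0;0 0 2 0;0 0 2 0;0 0 2 0;0 0 1.3 0;0 0 0.8 0;0 0 0 0;0 0 0 0"}}

```text
time_s: 10.52
tcp_pos: [0.6222, 0.1536, 0.0806]
ee_rot: [[-0.865, 0.502, -0.0], [0.502, 0.865, -0.0], [0.0, -0.001, -1.0]]
wrist_force: [0.5, -0.7, 0.5]
gripper_width: 0.689
gripper_force: 0.0
```

Emit:
{"api": "step_arm", "payload": {"targets": "0 0 0 0;0 0 0 0;0 0 0 0;0 0 0 0;0 0 0 0;0 0 0 0;0 0 0 0;0 0 0 0;0 0 0 0;0 0 0 0", "claw": 0.6}}

```text
time_s: 11.35
tcp_pos: [0.624, 0.1544, 0.0807]
ee_rot: [[-0.865, 0.502, 0.003], [0.502, 0.865, 0.001], [-0.002, 0.003, -1.0]]
wrist_force: [3.3, 3.0, -2.5]
gripper_width: 0.199
gripper_force: 27.6
```

The bar is gripped, with 17 mm between the pads, so it's nearly aligned. I'll turn clockwise as far as joint 6 allows.

Emit:
{"api": "step_arm", "payload": {"targets": "0 0 0 4;0 0 0 4;0 0 0 4;0 0 0 4;0 0 0 4;0 0 0 4;0 0 0 0;0 0 0 0"}}

```text
time_s: 12.02
tcp_pos: [0.6251, 0.155, 0.0807]
ee_rot: [[-0.586, 0.81, 0.005], [0.81, 0.586, 0.003], [-0.001, 0.006, -1.0]]
wrist_force: [5.8, 3.8, -4.2]
gripper_width: 0.186
gripper_force: 28.7
```

Emit:
{"api": "step_arm", "payload": {"targets": "0 0 0 0;0 0 0 0;0 0 0 0;0 0 0 0;0 0 0 0;0 0 0 0;0 0 0 0;0 0 0 0", "claw": 8.7}}

```text
time_s: 12.68
tcp_pos: [0.6226, 0.1534, 0.0806]
ee_rot: [[-0.586, 0.811, -0.0], [0.811, 0.586, -0.0], [0.0, -0.0, -1.0]]
wrist_force: [-0.3, -0.8, -0.2]
gripper_width: 0.71
gripper_force: 0.0
```

Run:
```python
from h import *
s=sense();print(s['tcp_pos'],np.array(s['ee_rot'])[:,0],s['joints'],s['wrist_force'],s['gripper_width'])
```

```text
[0.62256478 0.1534079  0.08057217] [-5.85643125e-01  8.10569013e-01  7.39248734e-05] [ 2.82736309e+01  3.06984484e+01 -7.23510809e+00 -1.73681815e-03
 -5.20882706e+01 -1.72424126e+02] [-0.30348477 -0.79349634 -0.1830832 ] 0.70968622611423
```

The bar is at about 54°. Joint 6 is near its limit, so I'll push the end of the bar the rest of the way with one finger, at a yaw that keeps the gripper body away from the head.

Emit:
{"api": "step_arm", "payload": {"targets": "0 0 0 -5;0 0 0 -5;0.5 0 0 0;1 0 0 0;1 0 0 0;0.5 0 0 0;0 0 0 0;0 0 0 0;0 0 0 0", "claw": 4}}

```text
time_s: 13.43
tcp_pos: [0.6013, 0.1747, 0.0807]
ee_rot: [[-0.718, 0.696, 0.0], [0.696, 0.718, 0.0], [-0.0, 0.0, -1.0]]
wrist_force: [0.3, 0.3, -0.5]
gripper_width: 0.461
gripper_force: 0.0
```

Emit:
{"api": "step_arm", "payload": {"targets": "0 0.8 0 0;0 0.5 0 0;0 0.3 0 0;0 0.2 0 0;0 0.2 0 0;0 0.2 0 0;0 0 0 0;0 0 0 0"}}

```text
time_s: 14.1
tcp_pos: [0.6147, 0.1884, 0.0802]
ee_rot: [[-0.717, 0.697, -0.005], [0.697, 0.717, -0.003], [0.001, -0.006, -1.0]]
wrist_force: [-4.7, -3.7, 3.5]
gripper_width: 0.464
gripper_force: 2.7
```

Emit:
{"api": "step_arm", "payload": {"targets": "0 0.2 0 0;0 0.2 0 0;0 0.2 0 0;0 0.2 0 0;0 0 0 0;0 0 0 0"}}

```text
time_s: 14.6
tcp_pos: [0.6195, 0.1935, 0.0801]
ee_rot: [[-0.717, 0.697, -0.007], [0.697, 0.717, -0.005], [0.002, -0.008, -1.0]]
wrist_force: [-4.5, -5.3, 4.7]
gripper_width: 0.458
gripper_force: 3.3
```

Emit:
{"api": "step_arm", "payload": {"targets": "0 0.2 0 0;0 0.2 0 0;0 0 0 0;0 0 0 0"}}

```text
time_s: 14.93
tcp_pos: [0.6216, 0.1959, 0.0796]
ee_rot: [[-0.716, 0.698, -0.009], [0.698, 0.716, -0.005], [0.003, -0.01, -1.0]]
wrist_force: [-5.4, -5.6, 3.9]
gripper_width: 0.462
gripper_force: 3.4
```

Emit:
{"api": "step_arm", "payload": {"targets": "0 0.2 0 0;0 0.2 0 0;0 0 0 0;0 0 0 0"}}

```text
time_s: 15.27
tcp_pos: [0.6224, 0.1974, 0.0789]
ee_rot: [[-0.716, 0.698, -0.014], [0.698, 0.716, -0.008], [0.004, -0.015, -1.0]]
wrist_force: [-8.9, -7.6, 5.7]
gripper_width: 0.457
gripper_force: 5.0
```

Emit:
{"api": "step_arm", "payload": {"targets": "0 0.2 0 0;0 0.2 0 0;0 0 0 0;0 0 0 0"}}

```text
time_s: 15.6
tcp_pos: [0.6225, 0.1979, 0.0784]
ee_rot: [[-0.715, 0.699, -0.021], [0.699, 0.715, -0.012], [0.006, -0.023, -1.0]]
wrist_force: [-12.3, -10.9, 7.0]
gripper_width: 0.463
gripper_force: 7.6
```

The force climbs while motion stops, so the knob is at its stop. I'll back off, raise the arm and check from the cameras.

Emit:
{"api": "step_arm", "payload": {"targets": "0 -0.4 0 0;0 -0.5 0 0;0 -0.5 0 0;0 -0.3 0 0;0 0 -1 0;0 0 -2 0;0 0 -3 0;0 0 -3 0;0 0 -2 0;0 0 0 0;0 0 0 0"}}

```text
time_s: 16.52
tcp_pos: [0.6198, 0.1932, 0.1932]
ee_rot: [[-0.718, 0.696, 0.005], [0.696, 0.718, 0.003], [-0.001, 0.005, -1.0]]
wrist_force: [-1.6, -0.1, -0.8]
gripper_width: 0.463
gripper_force: 0.0
```

Run:
```python
from h import *
P={}
for n,(x0,y0,x1,y1) in(('scene',(290,220,316,240)),('side',(335,195,355,210))):
    c=grab(n); k=c['frame'][y0:y1,x0:x1].astype(float); d=k[...,2]-k[...,1]; w=np.clip(d-40,0,None)
    Y,X=np.mgrid[y0:y1,x0:x1]; p=((w*X).sum()/w.sum(),(w*Y).sum()/w.sum()); P[n]=(c,p); print(n,p,(w>0).sum(),onz(c,*p,.026))
print(tri(*P['scene'],*P['side']))
a=P['scene'][0]['frame'][190:265,265:365];b=P['side'][0]['frame'][145:220,285:385]
cv2.imwrite('pics/f1.png',np.hstack([cv2.resize(i,(400,300),interpolation=cv2.INTER_CUBIC) for i in(a,b)]))
c=grab('wrist'); k=c['frame'].astype(int); m=((k[...,2]-k[...,1]>50)&(k[...,2]-k[...,0]>50)).astype(np.uint8); m[260:]=0;m[:100]=0
cs=max(cv2.findContours(m,0,2)[0],key=cv2.contourArea); print(cv2.minAreaRect(cs),[onz(c,*p,.108)[:2].round(3).tolist() for p in cv2.boxPoints(cv2.minAreaRect(cs))],sense()['tcp_pos'],sense()['wrist_force'])
```

```text
scene (np.float64(301.12955465587044), np.float64(230.6005398110661)) 15 [0.64941253 0.02966257 0.026     ]
side (np.float64(345.9976047904192), np.float64(201.79520958083833)) 13 [0.64603491 0.03184643 0.026     ]
(array([0.6476214 , 0.03049566, 0.02619148]), [np.float64(0.0019839604655605262), np.float64(0.0019839604655603666)])
((299.780029296875, 230.46002197265625), (21.80000114440918, 61.0), 36.869895935058594) [[0.618, 0.133], [0.608, 0.188], [0.627, 0.19], [0.637, 0.135]] [0.61813732 0.19225594 0.18950642] [ 0.224571    0.25652099 -0.11834611]
```

View pics/f1.png

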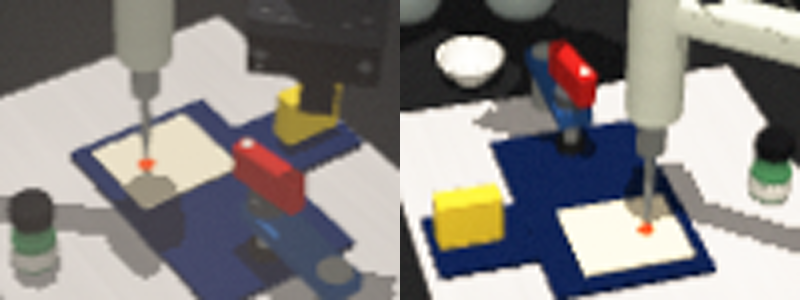

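The dot sits under the tip and has not moved. The bar is at about -80°, which is 1.39 rad and so at its stop, and the arm is clear.

```bash
python3 -c "
from station import r
print(r.finish_job())"
```

```text
the job is handed in; nothing more can be done
None
```

I slid the sled until the orange dot was within about 2 mm of straight under the needle tip, turned the clamp knob to its stop (about 1.39 rad), moved the arm clear, and handed the job in; no verdict was returned.

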